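Draw out the punch drawer

TASK

I need the doming punches: with a fingertip hooked behind its front lip, draw the drawer that holds the three ball-ended punches all the way out to its stop, and push the other two drawers, which were left part open, fully shut. Do it gently with the fingertips only, never slamming or forcing a drawer; lift nothing out, and leave the other things on the bench and on top of the units where they are.

Things in the scene. Friction and masses are not known exactly. Their poses are not given: they have to be found in the camera images.
- punch_drawer (a joint): how far the drawer that holds three steel doming punches (dark rods with a ball on the front end, lying front to back in a wooden cradle) stands out, in m: 0 = fully shut, 0.14 = out at its stop. It slides without a spring, stays where it is left, and needs about 3 to 5 N to move
- punch_lip (a point): top of the rolled lip of that drawer's front, mid-width, 64 mm above the bench; moves with the drawer. x axis: level, the shutting direction; y along the lip. Lip 126 mm long, reaching 4 mm either side in x, front under it 4 mm thick, inner faces level. Behind it an empty finger well 42 mm front to back, 120 wide, floor 39 mm below this point; a 14 mm high rib parts it from the contents
- punch_unit: grey steel unit holding the punch drawer, 230 (x) x 140 (y) x 66 mm high, fixed on an 18 mm board; origin: centre of its underside, x axis to its back, away from the robot. Three alike stand side by side, 150 mm apart, in any order; the roof (84 mm above the bench) starts 92 mm behind the shut lip, so the drawer's front is open from above
- stake_drawer (a joint): how far the drawer that holds two dark steel mushroom-shaped stake heads stands out, in m: 0 = fully shut, 0.14 = out at its stop. It slides without a spring, stays where it is left, and needs about 3 to 5 N to move
- stake_lip (a point): top of the rolled lip of that drawer's front, mid-width, 64 mm above the bench; moves with the drawer. x axis: level, the shutting direction; y along the lip. Lip 126 mm long, reaching 4 mm either side in x, front under it 4 mm thick, inner faces level. Behind it an empty finger well 42 mm front to back, 120 wide, floor 39 mm below this point; a 14 mm high rib parts it from the contents
- stake_unit: grey steel unit holding the stake drawer, 230 (x) x 140 (y) x 66 mm high, fixed on an 18 mm board; origin: centre of its underside, x axis to its back, away from the robot. Three alike stand side by side, 150 mm apart, in any order; the roof (84 mm above the bench) starts 92 mm behind the shut lip, so the drawer's front is open from above
- bowl_drawer (a joint): how far the drawer that holds two small brass bowls stands out, in m: 0 = fully shut, 0.14 = out at its stop. It slides without a spring, stays where it is left, and needs about 3 to 5 N to move
- bowl_lip (a point): top of the rolled lip of that drawer's front, mid-width, 64 mm above the bench; moves with the drawer. x axis: level, the shutting direction; y along the lip. Lip 126 mm long, reaching 4 mm either side in x, front under it 4 mm thick, inner faces level. Behind it an empty finger well 42 mm front to back, 120 wide, floor 39 mm below this point; a 14 mm high rib parts it from the contents
- bowl_unit: grey steel unit holding the bowl drawer, 230 (x) x 140 (y) x 66 mm high, fixed on an 18 mm board; origin: centre of its underside, x axis to its back, away from the robot. Three alike stand side by side, 150 mm apart, in any order; the roof (84 mm above the bench) starts 92 mm behind the shut lip, so the drawer's front is open from above
- punch_a: doming punch with a 21 mm ball, rod 10 x 105 mm, loose in the punch drawer; origin under the ball's centre, 25 mm above the bench; x axis along the rod
- punch_b: doming punch with a 33 mm ball, rod 22 x 105 mm, loose in the punch drawer; origin under the ball's centre, 25 mm above the bench; x axis along the rod
- punch_c: doming punch with a 17 mm ball, rod 10 x 105 mm, loose in the punch drawer; origin under the ball's centre, 25 mm above the bench; x axis along the rod
- stake_a: mushroom-shaped steel stake head, 50 mm across, 32 mm high, loose in its drawer; origin: centre of its underside, 25 mm above the bench
- stake_b: mushroom-shaped steel stake head, 50 mm across, 32 mm high, loose in its drawer; origin: centre of its underside, 25 mm above the bench
- cup_a: brass bowl, 52 mm across, 26 mm high, loose in its drawer; origin: centre of its underside, 25 mm above the bench
- cup_b: brass bowl, 52 mm across, 26 mm high, loose in its drawer; origin: centre of its underside, 25 mm above the bench
- beaker: copper beaker, 66 mm across, 75 mm high, on the bench to the right in front of the drawers; bystander
- hammer: flat-faced hammer, 270 mm long, head 95 mm, lying across the roofs of the drawer units; bystander
- mallet: wooden mallet lying on the bench to the right, head 68 x 95 mm, handle 22 mm thick, 280 mm long in all; bystander
- platter: brass platter lying face down on the bench to the left, 250 mm across, 24 mm high; bystander
- oil: steel can, 60 mm across, 110 mm high, on the bench left of the units; bystander
- weight: round steel weight, 56 mm across, 62 mm high, on the bench right of the units; bystander

How it is judged:
By the outcome, as a careful person would: the job done as asked, in the order asked, and still so for the second after the job is handed in, with the robot touching nothing.
It also fails if it takes over 58 s, if anything falls off the work surface, if the arm or the gripper's body presses on something with over 40 N, if the wrist force passes 120 N, or if a joint passes its speed limit or range.

ROBOT

A 7-joint arm with a two-finger parallel gripper is mounted at the origin on the work surface. World frame = base frame: x ahead of the robot, y to its left, z up, the work surface at z = 0. Lengths are in m, angles in rad, forces in N, time in s.
With the tool pointing down it reaches from about 0.4 to 0.85 m from the base axis. Payload 4.5 kg.
Tool frame: the origin (TCP) lies on the centre line of the jaws, within the pads' length; the fingertips stand 17 mm ahead of it and the grasp point (between the pads) lies 2 mm behind it (r.tip_reach is the distance from the TCP to the fingertips, in m); z points along the fingers, y is the line along which they close (so a half turn about z gives the same grasp; the last joint's range is limited). The gripper opens to 88 mm and grips with 3 to 60 N. Pads are 18 mm wide; open, the fingers measure 123 mm over their backs; the gripper's body (75 mm by 187 mm) begins 45 mm behind the grasp point.
Start: joints at [-1.19, 0.689, -0.195, 1.565, 0.157, 0.902, -0.215], TCP at [0.212, 0.588, 0.256] pointing down, gripper open.
Joint ranges: [-3.01, 3.01], [-0.46, 2.08], [-1.47, 1.51], [0.13, 2.56], [-1, 4.14], [0.04, 2.09], [-2.66, 2.66]. Speed limits (rad/s): [2.57, 2.57, 3.14, 3.14, 3.14, 3.14, 3.14].

INTERFACE

Orientations are given as a unit quaternion [x, y, z, w].
In Python, from plant import r gives the robot as it stands.
- The arm moves only by the tool step_arm, never from a script. Its argument "steps" is a list of rows, each a list of 7 numbers: the shift along the tool's x, y, z in cm, then the turn, a rotation vector about the tool's x, y, z in degrees, then the gripper's target within -1 to 1 (shut at 1, half-way at 0, fully open at -1). A call has 1 to 8 rows; each row shifts and turns the commanded pose from where the row before left it, along the tool's axes as they then stand; what a row does not reach is not made up. A row lasts 1/8 s, in which the tool goes at most 62.5 mm and 10.7 degrees, less where a joint would pass 70% of its speed; a pose out of reach is approached as far as the arm can. A call with a gripper value outside its range is refused whole. The fingers move at their own pace and stop on an object; "force" is the grip in N (left out, the last holds). Time passes only in rows, so rows that do not move let the fingers close. It gives the time, the measured TCP pose, the force, the opening and the grip force at its end, in the units of the state.
- r.get_state(): the state, without advancing time (a new reading comes with each control period).
- r.snapshot(name): name is "side" or "top" or "wrist"; returns a dict with "pixels" (384x512x3 uint8, red, green, blue), "fx", "fy", "cx", "cy" (pixels), "dist_coeffs" ([k1, k2, p1, p2, k3] as OpenCV has them; the pictures are not rectified), "cam_to_world" (4x4, takes a point from camera to world coordinates). Camera axes: x right, y down, z forward; pixel columns grow to the right and rows downward; lengths in m; the calibration is good to about 2 mm. A picture is of the moment at which its call begins. There is no depth.
- r.finish_job(): hands the job in; it is judged then, once.
The state is a dict: "clock": time; "q": joint angles; "qd": joint speeds; "joint_torque": joint torques, N m; "tool_pos": TCP position; "eef_rot": TCP orientation; "contact_force": force on the tool from outside, world axes, zero at the start; "moment": the same for the moment, N m; "opening": opening from 0.0 (shut) to 1.0 (fully open); "finger_force": force on a finger pad.
Only numpy, scipy, OpenCV 4.12 (cv2) and the standard library are available. Lean on these libraries where they do the work, as an engineer would, in place of code of your own. Each camera call takes 0.05 s, during which the arm holds its last target. There are 200 camera calls.

## Working session

There is one attempt and no reset: what is moved stays moved. The work goes in short steps, Python scripts to look and compute and a tool call to move; the robot and the scene stay as the last step left them, time stands still between calls to the robot, and variables do not carry over. Pictures are saved under pics/ and viewed, at most 10 in all, crops included, and the job is handed in when it is done.

Besides the shell and the picture viewer there is one more tool, called after "Emit:" as name(argument=value, ...) on one line, values as JSON. step_arm: Moves the arm, as the interface text tells. Its arguments: {"type":"object","properties":{"steps":{"type":"array","items":{"type":"array","items":{"type":"number"}}},"force":{"type":"number"}},"required":["steps"]}

```bash
mkdir -p pics
cat > h.py <<'E'
import numpy as np, cv2
from plant import r
from scipy.spatial.transform import Rotation as R
def snap(n,f):
    s=r.snapshot(n); cv2.imwrite('pics/'+f,s['pixels'][:,:,::-1]); return s
def ray(s,uv,z):
    K=np.array([[s['fx'],0,s['cx']],[0,s['fy'],s['cy']],[0,0,1]]);T=np.array(s['cam_to_world'])
    p=cv2.undistortPoints(np.array(uv,float).reshape(-1,1,2),K,np.array(s['dist_coeffs'])).reshape(-1,2)
    d=np.c_[p,np.ones(len(p))]@T[:3,:3].T; o=T[:3,3]
    return o+d*((z-o[2])/d[:,2])[:,None]
E
python3 - <<'E'
from h import *
import pickle
t=snap('top','top0.png'); s=snap('side','side0.png'); pickle.dump((t,s),open('s0.pkl','wb'))
st=r.get_state(); print(st['clock'],st['tool_pos'],st['eef_rot'],R.from_quat(st['eef_rot']).as_matrix().round(2),r.tip_reach)
a=cv2.imread('pics/top0.png')
E
```

```text
0.1 [0.21228068 0.58726715 0.25499044] [ 1.72494726e-01  9.85010088e-01 -8.29980508e-04 -8.64028192e-05] [[-0.94  0.34 -0.  ]
 [ 0.34  0.94 -0.  ]
 [-0.   -0.   -1.  ]] 0.017
```

View pics/top0.png

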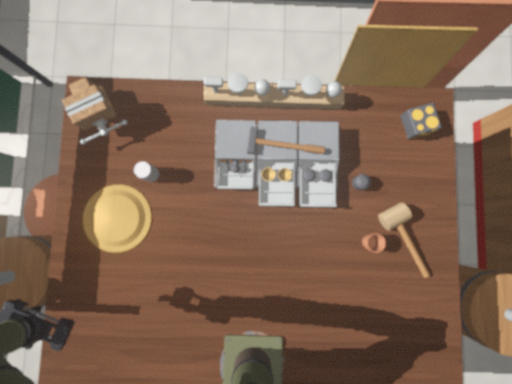

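View pics/side0.png

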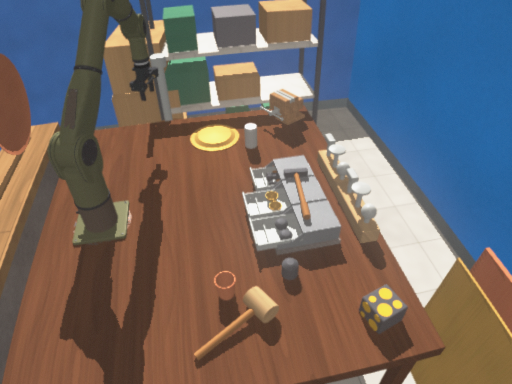

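Run:
```python
from h import *
import pickle
t,s=pickle.load(open('s0.pkl','rb'))
a=t['pixels'][110:220,205:350,::-1]; b=s['pixels'][140:260,230:350,::-1]
A=cv2.resize(a,None,fx=5,fy=5,interpolation=cv2.INTER_CUBIC); cv2.imwrite('pics/topc.png',A)
B=cv2.resize(b,None,fx=5,fy=5,interpolation=cv2.INTER_CUBIC); cv2.imwrite('pics/sidec.png',B)
for n,uv,z in [('roof bl',(215,121),.084),('roof br',(338,122),.084),('lipL',(235,188),.064),('lipM',(277,205),.064),('lipR',(318,206),.064),('beaker',(374,240),.075),('weight',(362,182),.06)]:
    print(n,ray(t,[uv],z).round(3))
print(t['fx'],np.array(t['cam_to_world']).round(3))
```

```text
roof bl [[0.862 0.159 0.084]]
roof br [[ 0.872 -0.284  0.084]]
lipL [[0.624 0.08  0.064]]
lipM [[ 0.567 -0.072  0.064]]
lipR [[ 0.568 -0.219  0.064]]
beaker [[ 0.454 -0.415  0.075]]
weight [[ 0.66  -0.378  0.06 ]]
359.09785882331624 [[ 0.028 -0.994  0.108  0.488]
 [-1.    -0.029 -0.009  0.007]
 [ 0.012 -0.108 -0.994  1.346]
 [ 0.     0.     0.     1.   ]]
```

View pics/topc.png

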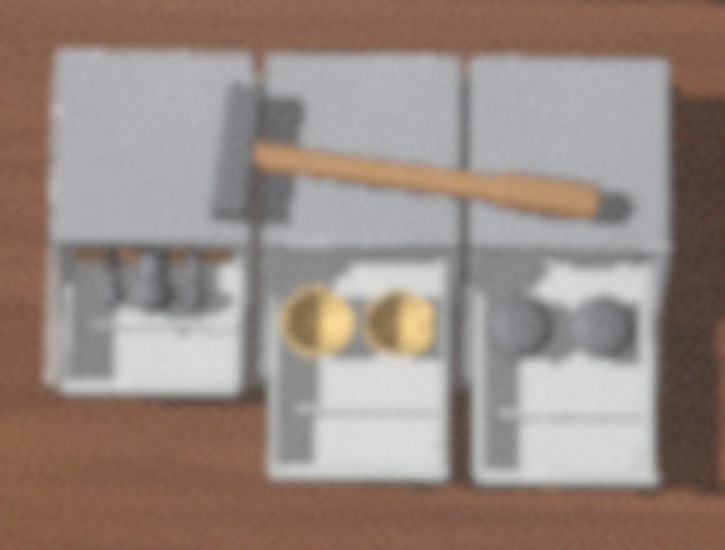

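View pics/sidec.png

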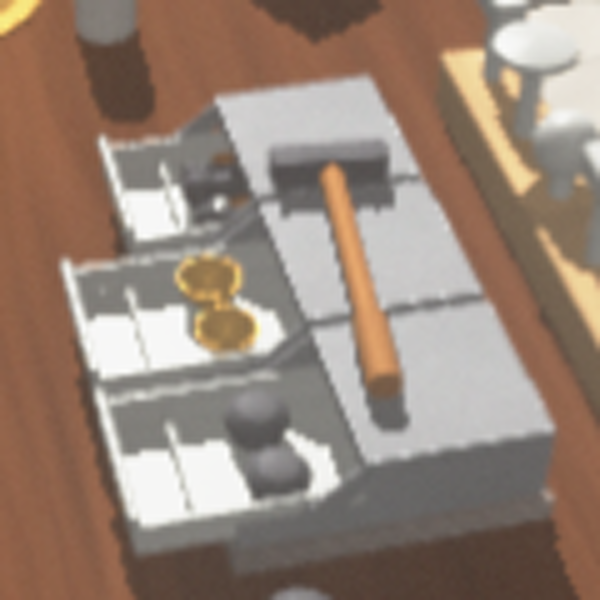

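Run:
```python
from h import *
import pickle
t,s=pickle.load(open('s0.pkl','rb'))
P=lambda z,*c: ray(t,[(205+(u+.5)/5-.5,110+(v+.5)/5-.5) for u,v in c],z)[:,:2].round(4).tolist()
print('back',P(.084,(55,50),(250,52),(265,54),(668,60)))
print('front',P(.084,(50,243),(250,243),(265,244),(668,247)))
print('lipL',P(.064,(48,385),(240,390)));print('lipM',P(.064,(270,474),(447,477)));print('lipR',P(.064,(474,480),(657,484)))
Q=lambda z,*c: ray(s,[(230+(u+.5)/5-.5,140+(v+.5)/5-.5) for u,v in c],z)[:,:2].round(4).tolist()
print('side lips',Q(.064,(103,138),(130,242)),Q(.064,(66,263),(98,385)),Q(.064,(100,390),(135,528)))
print('side roof',Q(.084,(370,76),(552,430),(217,98),(370,465)))
```

```text
back [[0.8672, 0.1574], [0.8703, 0.017], [0.8692, 0.0061], [0.8738, -0.285]]
front [[0.7262, 0.1552], [0.7306, 0.0129], [0.7302, 0.0021], [0.7368, -0.2857]]
lipL [[0.6267, 0.1547], [0.6272, 0.017]]
lipM [[0.5674, -0.0063], [0.569, -0.1329]]
lipR [[0.5674, -0.1523], [0.5684, -0.2833]]
side lips [[0.6287, 0.1435], [0.6256, 0.0038]] [[0.5714, -0.0106], [0.5723, -0.1505]] [[0.5728, -0.1559], [0.5728, -0.2919]]
side roof [[0.8681, 0.1557], [0.8733, -0.2818], [0.7305, 0.1524], [0.739, -0.2867]]
```

The top crop shows the punches in the left drawer, with its lip at about pixel (235,188). The bowls are in the middle, lip (277,205), and the stakes on the right, lip (318,206). The hammer lies across the roofs. The row is yawed about 0.9°. The punch lip is at about (0.631, 0.08), about 6 mm out. The other two lips are at x≈0.573, about 70 mm out.

Emit:
step_arm(steps=[[0, 0, 0, 0, 0, -10.4, 1], [0, 0, 0, 0, 0, -10.4, 1], [0, 0, 0, 0, 0, 0, 1]], force=10)

```text
clock: 0.48
tool_pos: [0.2124, 0.5874, 0.2553]
eef_rot: [-0.007, 1.0, -0.0, -0.0]
contact_force: [0.4, 0.6, 0.1]
opening: 0.682
finger_force: 0.0
```

Emit:
step_arm(steps=[[-3.6, -4.2, 0, 0, 0, 0, 1], [-3.6, -4.2, 0, 0, 0, 0, 1], [-3.6, -4.3, 0, 0, 0, 0, 1], [-3.6, -4.3, 0, 0, 0, 0, 1], [-3.6, -4.3, 0, 0, 0, 0, 1], [-3.6, -4.3, 0, 0, 0, 0, 1], [-3.6, -4.3, 0, 0, 0, 0, 1], [-3.6, -4.3, 0, 0, 0, 0, 1]])

```text
clock: 1.48
tool_pos: [0.5069, 0.2491, 0.2557]
eef_rot: [-0.006, 1.0, 0.0, -0.0]
contact_force: [-0.0, -0.3, 0.1]
opening: 0.008
finger_force: 0.0
```

Emit:
step_arm(steps=[[-3.6, -4.3, 0, 0, 0, 0, 1], [-3.6, -4.3, 1, 0, 0, 0, 1], [-3.6, -4.3, 2, 0, 0, 0, 1], [-3.6, -4.2, 3, 0, 0, 0, 1], [0, 0, 3, 0, 0, 0, 1], [0, 0, 0, 0, 0, 0, 1], [0, 0, 0, 0, 0, 0, 1]])

```text
clock: 2.35
tool_pos: [0.6526, 0.0837, 0.167]
eef_rot: [-0.008, 1.0, 0.001, 0.001]
contact_force: [-0.2, 0.2, -0.1]
opening: 0.006
finger_force: 0.0
```

Run:
```python
from h import *
import pickle
w=snap('wrist','w1.png'); s=snap('side','s1.png'); pickle.dump((w,s),open('s1.pkl','wb'))
st=r.get_state(); print(st['clock'],st['tool_pos'],st['contact_force'])
```

```text
2.45 [0.65301287 0.08363406 0.16769543] [-0.52585388  0.24029035  0.25752193]
```

View pics/w1.png

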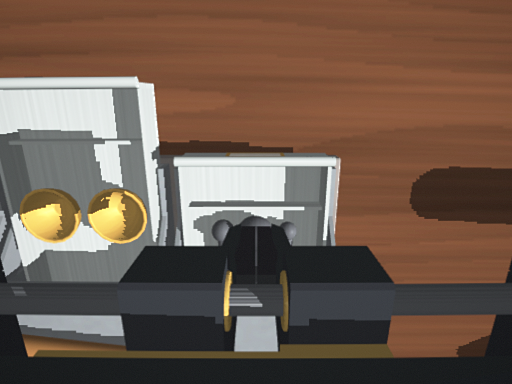

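Run:
```python
from h import *
import pickle
w,s=pickle.load(open('s1.pkl','rb'))
print(ray(w,[(176,161),(338,161),(300,157),(300,166),(20,82),(137,81)],.064).round(4))
print(ray(w,[(190,205),(318,206)],.039).round(4))
```

```text
[[ 0.6296  0.0219  0.064 ]
 [ 0.6274  0.1476  0.064 ]
 [ 0.6248  0.1179  0.064 ]
 [ 0.6319  0.1183  0.064 ]
 [ 0.5725 -0.0891  0.064 ]
 [ 0.571  -0.003   0.064 ]]
[[0.675  0.0256 0.039 ]
 [0.674  0.1405 0.039 ]]
```

The wrist view shows the punch lip along row 161, columns 176–338, giving a centre of about (0.6285, 0.085). The rib is at x≈0.674, so the fingertip sits over the middle of the well. I'll lower it now.

Emit:
step_arm(steps=[[0, 0, 3, 0, 0, 0, 1], [0, 0, 3, 0, 0, 0, 1], [0, 0, 2, 0, 0, 0, 1], [0, 0, 1.5, 0, 0, 0, 1], [0, 0, 1.4, 0, 0, 0, 1], [0, 0, 0, 0, 0, 0, 1], [0, 0, 0, 0, 0, 0, 1]])

```text
clock: 3.32
tool_pos: [0.653, 0.0823, 0.0575]
eef_rot: [-0.008, 1.0, 0.0, 0.001]
contact_force: [-0.8, -0.6, 0.1]
opening: 0.009
finger_force: 0.0
```

Emit:
step_arm(steps=[[0.6, 0, 0, 0, 0, 0, 1], [0.3, 0, 0, 0, 0, 0, 1], [0.3, 0, 0, 0, 0, 0, 1], [0.3, 0, 0, 0, 0, 0, 1], [0.5, 0, 0, 0, 0, 0, 1], [0.5, 0, 0, 0, 0, 0, 1], [0.5, 0, 0, 0, 0, 0, 1], [0.5, 0, 0, 0, 0, 0, 1]])

```text
clock: 4.32
tool_pos: [0.6173, 0.0817, 0.0571]
eef_rot: [-0.008, 1.0, 0.0, 0.0]
contact_force: [3.2, -0.1, 1.9]
opening: 0.007
finger_force: 1.6
```

Emit:
step_arm(steps=[[0.6, 0, 0, 0, 0, 0, 1], [0.6, 0, 0, 0, 0, 0, 1], [0.6, 0, 0, 0, 0, 0, 1], [0.6, 0, 0, 0, 0, 0, 1], [0.6, 0, 0, 0, 0, 0, 1], [0.6, 0, 0, 0, 0, 0, 1], [0.6, 0, 0, 0, 0, 0, 1], [0.6, 0, 0, 0, 0, 0, 1]])

```text
clock: 5.32
tool_pos: [0.5691, 0.0809, 0.0569]
eef_rot: [-0.008, 1.0, 0.0, 0.0]
contact_force: [3.2, -0.2, 1.5]
opening: 0.007
finger_force: 1.6
```

Emit:
step_arm(steps=[[0.6, 0, 0, 0, 0, 0, 1], [0.6, 0, 0, 0, 0, 0, 1], [0.6, 0, 0, 0, 0, 0, 1], [0.5, 0, 0, 0, 0, 0, 1], [0.4, 0, 0, 0, 0, 0, 1], [0.3, 0, 0, 0, 0, 0, 1], [0.3, 0, 0, 0, 0, 0, 1], [0.3, 0, 0, 0, 0, 0, 1]])

```text
clock: 6.32
tool_pos: [0.5333, 0.0803, 0.0569]
eef_rot: [-0.008, 1.0, 0.0, 0.0]
contact_force: [2.2, -0.4, 1.3]
opening: 0.004
finger_force: 1.6
```

Emit:
step_arm(steps=[[0.3, 0, 0, 0, 0, 0, 1], [0.3, 0, 0, 0, 0, 0, 1], [0.3, 0, 0, 0, 0, 0, 1], [0.2, 0, 0, 0, 0, 0, 1], [0.2, 0, 0, 0, 0, 0, 1], [0.2, 0, 0, 0, 0, 0, 1]])

```text
clock: 7.08
tool_pos: [0.5183, 0.08, 0.0569]
eef_rot: [-0.008, 1.0, 0.0, -0.0]
contact_force: [3.8, 0.5, -0.2]
opening: 0.007
finger_force: 1.5
```

Emit:
step_arm(steps=[[0.2, 0, 0, 0, 0, 0, 1], [0.2, 0, 0, 0, 0, 0, 1], [0.1, 0, 0, 0, 0, 0, 1]])

```text
clock: 7.45
tool_pos: [0.5132, 0.0799, 0.0569]
eef_rot: [-0.008, 1.0, 0.0, -0.0]
contact_force: [3.0, 0.3, -0.4]
opening: 0.003
finger_force: 1.5
```

Emit:
step_arm(steps=[[0.15, 0, 0, 0, 0, 0, 1], [0.15, 0, 0, 0, 0, 0, 1], [0.15, 0, 0, 0, 0, 0, 1]])

```text
clock: 7.82
tool_pos: [0.5115, 0.0799, 0.057]
eef_rot: [-0.008, 1.0, 0.001, 0.002]
contact_force: [9.8, -1.0, -6.1]
opening: 0.009
finger_force: 4.7
```

Emit:
step_arm(steps=[[0.15, 0, 0, 0, 0, 0, 1], [0.15, 0, 0, 0, 0, 0, 1], [0.1, 0, 0, 0, 0, 0, 1]])

```text
clock: 8.2
tool_pos: [0.5114, 0.08, 0.0571]
eef_rot: [-0.007, 1.0, 0.001, 0.006]
contact_force: [16.2, -1.7, -10.8]
opening: 0.005
finger_force: 7.8
```

The drawer is at its stop: the force rises while the position holds. I'll back off the lip and lift out.

Emit:
step_arm(steps=[[-0.5, 0, 0, 0, 0, 0, 1], [-0.6, 0, 0, 0, 0, 0, 1], [-0.4, 0, 0, 0, 0, 0, 1], [0, 0, -2, 0, 0, 0, 1], [0, 0, -3, 0, 0, 0, 1], [0, 0, -3, 0, 0, 0, 1], [0, 0, -3, 0, 0, 0, 1], [0, 0, 0, 0, 0, 0, 1]])

```text
clock: 9.2
tool_pos: [0.5203, 0.0801, 0.1685]
eef_rot: [-0.008, 1.0, 0.0, 0.001]
contact_force: [0.3, -0.1, -0.6]
opening: 0.006
finger_force: 0.0
```

Emit:
step_arm(steps=[[0, -4, 0, 0, 0, 0, 1], [0, -5, 0, 0, 0, 0, 1], [0, -5, 1, 0, 0, 0, 1], [-0.8, -0.7, 3, 0, 0, 0, 1], [0, 0, 3, 0, 0, 0, 1], [0, 0, 3, 0, 0, 0, 1], [0, 0, 0.8, 0, 0, 0, 1], [0, 0, 0, 0, 0, 0, 1]])

```text
clock: 10.2
tool_pos: [0.5296, -0.0666, 0.0583]
eef_rot: [-0.008, 1.0, 0.0, -0.001]
contact_force: [0.4, 0.1, 0.5]
opening: 0.007
finger_force: 0.0
```

Emit:
step_arm(steps=[[-0.7, 0, 0, 0, 0, 0, 1], [-0.6, 0, 0, 0, 0, 0, 1], [-0.5, 0, 0, 0, 0, 0, 1], [-0.3, 0, 0, 0, 0, 0, 1], [-0.3, 0, 0, 0, 0, 0, 1], [-0.4, 0, 0, 0, 0, 0, 1], [-0.5, 0, 0, 0, 0, 0, 1], [-0.5, 0, 0, 0, 0, 0, 1]])

```text
clock: 11.2
tool_pos: [0.5677, -0.0663, 0.0587]
eef_rot: [-0.008, 1.0, -0.0, -0.001]
contact_force: [-2.7, -0.1, 1.2]
opening: 0.006
finger_force: 1.6
```

Emit:
step_arm(steps=[[-0.6, 0, 0, 0, 0, 0, 1], [-0.6, 0, 0, 0, 0, 0, 1], [-0.6, 0, 0, 0, 0, 0, 1], [-0.6, 0, 0, 0, 0, 0, 1], [-0.6, 0, 0, 0, 0, 0, 1], [-0.5, 0, 0, 0, 0, 0, 1], [-0.4, 0, 0, 0, 0, 0, 1], [-0.3, 0, 0, 0, 0, 0, 1]])

```text
clock: 12.2
tool_pos: [0.6105, -0.0655, 0.0588]
eef_rot: [-0.008, 1.0, 0.0, -0.0]
contact_force: [-2.1, 0.6, -0.2]
opening: 0.001
finger_force: 1.6
```

Emit:
step_arm(steps=[[-0.2, 0, 0, 0, 0, 0, 1], [-0.2, 0, 0, 0, 0, 0, 1], [-0.2, 0, 0, 0, 0, 0, 1], [-0.2, 0, 0, 0, 0, 0, 1], [-0.2, 0, 0, 0, 0, 0, 1]])

```text
clock: 12.82
tool_pos: [0.6204, -0.0654, 0.0589]
eef_rot: [-0.008, 1.0, 0.0, -0.0]
contact_force: [-3.2, 0.2, -1.4]
opening: 0.006
finger_force: 1.5
```

Emit:
step_arm(steps=[[-0.15, 0, 0, 0, 0, 0, 1], [-0.15, 0, 0, 0, 0, 0, 1], [-0.15, 0, 0, 0, 0, 0, 1]])

```text
clock: 13.2
tool_pos: [0.6249, -0.0653, 0.0589]
eef_rot: [-0.008, 1.0, 0.0, -0.0]
contact_force: [-3.0, 0.8, -1.5]
opening: 0.005
finger_force: 1.5
```

Emit:
step_arm(steps=[[-0.15, 0, 0, 0, 0, 0, 1], [-0.15, 0, 0, 0, 0, 0, 1], [-0.15, 0, 0, 0, 0, 0, 1]])

```text
clock: 13.58
tool_pos: [0.6254, -0.0653, 0.0587]
eef_rot: [-0.008, 1.0, -0.0, -0.004]
contact_force: [-13.4, 0.3, 6.8]
opening: 0.004
finger_force: 6.6
```

Emit:
step_arm(steps=[[-0.15, 0, 0, 0, 0, 0, 1], [-0.15, 0, 0, 0, 0, 0, 1]])

```text
clock: 13.82
tool_pos: [0.6256, -0.0653, 0.0586]
eef_rot: [-0.008, 1.0, -0.001, -0.007]
contact_force: [-19.4, 0.1, 13.1]
opening: 0.006
finger_force: 9.7
```

The bowl drawer is shut. Backing off and moving across to the stake drawer.

Emit:
step_arm(steps=[[0.6, 0, 0, 0, 0, 0, 1], [2, 0, 0, 0, 0, 0, 1], [4, 0, 0, 0, 0, 0, 1], [3.5, -1, 0, 0, 0, 0, 1], [0, -4, 0, 0, 0, 0, 1], [0, -5, 0, 0, 0, 0, 1], [0, -5, 0, 0, 0, 0, 1], [0, 0, 0, 0, 0, 0, 1]])

```text
clock: 14.82
tool_pos: [0.5352, -0.2238, 0.0595]
eef_rot: [-0.004, 1.0, -0.002, 0.003]
contact_force: [-0.2, 0.5, -0.7]
opening: 0.009
finger_force: 0.0
```

Emit:
step_arm(steps=[[-0.7, 0, 0, 0, 0, 0, 1], [-0.6, 0, 0, 0, 0, 0, 1], [-0.5, 0, 0, 0, 0, 0, 1], [-0.3, 0, 0, 0, 0, 0, 1], [-0.3, 0, 0, 0, 0, 0, 1], [-0.4, 0, 0, 0, 0, 0, 1], [-0.5, 0, 0, 0, 0, 0, 1], [-0.5, 0, 0, 0, 0, 0, 1]])

```text
clock: 15.82
tool_pos: [0.5715, -0.2159, 0.0587]
eef_rot: [-0.008, 1.0, 0.0, -0.001]
contact_force: [-3.9, 1.2, 0.4]
opening: 0.008
finger_force: 1.6
```

Expected finger position when shut is about 0.628.

Emit:
step_arm(steps=[[-0.6, 0, 0, 0, 0, 0, 1], [-0.6, 0, 0, 0, 0, 0, 1], [-0.6, 0, 0, 0, 0, 0, 1], [-0.6, 0, 0, 0, 0, 0, 1], [-0.6, 0, 0, 0, 0, 0, 1], [-0.5, 0, 0, 0, 0, 0, 1], [-0.4, 0, 0, 0, 0, 0, 1], [-0.3, 0, 0, 0, 0, 0, 1]])

```text
clock: 16.82
tool_pos: [0.614, -0.2154, 0.0588]
eef_rot: [-0.008, 1.0, 0.0, -0.0]
contact_force: [-3.5, 1.8, -1.0]
opening: 0.005
finger_force: 1.6
```

Emit:
step_arm(steps=[[-0.2, 0, 0, 0, 0, 0, 1], [-0.2, 0, 0, 0, 0, 0, 1], [-0.2, 0, 0, 0, 0, 0, 1], [-0.2, 0, 0, 0, 0, 0, 1]])

```text
clock: 17.32
tool_pos: [0.6218, -0.2153, 0.0589]
eef_rot: [-0.008, 1.0, 0.0, -0.0]
contact_force: [-2.6, 1.3, -1.2]
opening: 0.005
finger_force: 1.5
```

Emit:
step_arm(steps=[[-0.15, 0, 0, 0, 0, 0, 1], [-0.15, 0, 0, 0, 0, 0, 1], [-0.15, 0, 0, 0, 0, 0, 1]])

```text
clock: 17.7
tool_pos: [0.6264, -0.2153, 0.0589]
eef_rot: [-0.008, 1.0, 0.0, 0.0]
contact_force: [-3.1, 2.3, -1.5]
opening: 0.007
finger_force: 1.5
```

Emit:
step_arm(steps=[[-0.15, 0, 0, 0, 0, 0, 1], [-0.15, 0, 0, 0, 0, 0, 1], [-0.15, 0, 0, 0, 0, 0, 1]])

```text
clock: 18.08
tool_pos: [0.628, -0.2153, 0.0588]
eef_rot: [-0.008, 1.0, -0.0, -0.003]
contact_force: [-11.6, 3.0, 6.2]
opening: 0.007
finger_force: 5.6
```

Emit:
step_arm(steps=[[-0.15, 0, 0, 0, 0, 0, 1], [-0.15, 0, 0, 0, 0, 0, 1]])

```text
clock: 18.32
tool_pos: [0.6281, -0.2152, 0.0587]
eef_rot: [-0.008, 1.0, -0.0, -0.006]
contact_force: [-18.0, 3.9, 12.4]
opening: 0.007
finger_force: 8.8
```

Shut. Back off, lift clear, and check.

Emit:
step_arm(steps=[[0.6, 0, 0, 0, 0, 0, 1], [1.5, 0, 0, 0, 0, 0, 1], [3, 0, 0, 0, 0, 0, 1], [4, 0, -2, 0, 0, 0, 1], [5, 0, -5, 0, 0, 0, 1], [5, 0, -4, 0, 0, 0, 1], [0, 0, -4, 0, 0, 0, 1], [0, 0, 0, 0, 0, 0, 1]])

```text
clock: 19.32
tool_pos: [0.4533, -0.2198, 0.2057]
eef_rot: [-0.007, 1.0, -0.002, 0.005]
contact_force: [0.1, -0.6, -1.2]
opening: 0.005
finger_force: 0.0
```

Run:
```python
from h import *
t=snap('top','top2.png'); print(r.get_state()['tool_pos'])
cv2.imwrite('pics/t2c.png',cv2.resize(t['pixels'][90:270,190:410,::-1],None,fx=3,fy=3,interpolation=cv2.INTER_CUBIC))
```

```text
[ 0.45244117 -0.21941203  0.20397907]
```

View pics/t2c.png

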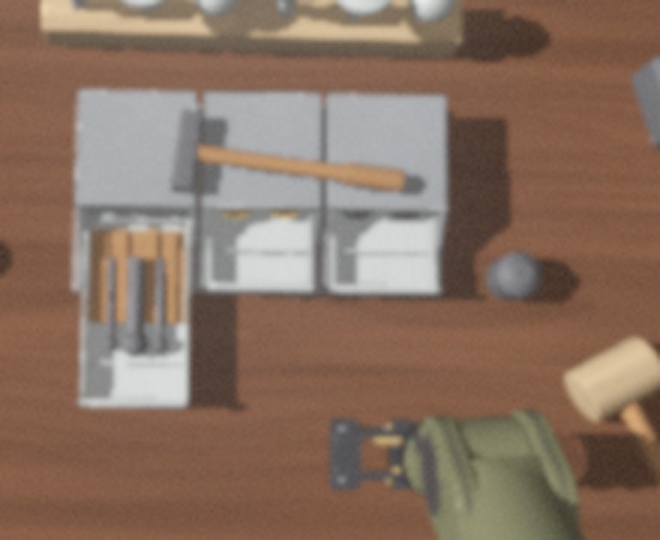

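The picture shows the punch drawer fully out, its lip at crop (133,405). The bowl and stake drawers are shut, lips at about row 290, and the hammer is where it was. The arm is clear of everything.

```bash
python3 -c "
from plant import r
print(r.finish_job())"
```

```text
the job is handed in; nothing more can be done
None
```

I drew the punch drawer out to its stop, then pushed the bowl and stake drawers fully shut, using only the fingertips. The tool force stayed under about 25 N, nothing else was touched, and I handed the job in at about 19 s.

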